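Slide the cover of a reed case home until its spring tab clicks

TASK

Close the wooden reed case on the bench: take its loose cover by the grip rib, lay it on the open landing end of the case with the steel spring tab trailing, and slide it under the rail lips until the tab has clicked down behind its ledge. Slide gently: ramming it against the ledge or the end wall with more than about 15 N breaks the case. Then let go of the cover, and leave the tools and the jar on the bench where they are.

Things in the scene. Friction and masses are not known exactly. Their poses are not given: they have to be found in the camera images.
- case: Plywood case fixed to the bench, 250 long (x) x 116 wide (y) x 57 mm high; origin in its underside, mid-width, 130 mm from its -x end. Its +x is the direction in which the cover closes. The deck, on which the cover's runners slide, is 40 mm above the origin. Bay with reed plates between the rails. Open landing at its -x end, rails at its +x end.
- landing (a point): Where cover_grip should be when the cover is laid on the open landing of the case, runners on the deck (22 mm above it); the cover's front edge is then 10 mm short of the rail lips. Axes as the case. Low side guides, 12 mm high, stand 100 mm apart here (cover 90 mm wide) and narrow like a funnel to 93 mm at the mouth of the rails.
- mouth (a point): Start of the rails, at deck height, mid-width; axes as the case. From here 125 mm to +x run aluminium lips over the cover's side edges: undersides 13.5 mm, tops 17.5 mm above the deck, 78 mm clear between them.
- home (a point): Nominal place of cover_grip with the cover fully home, 107.5 mm along +x from landing. A steel strip bears both the ledge for the tab and the end wall (13 mm high) that stops the cover; it was set by hand and lies up to 12 mm either way along x, unmeasured, so true home is up to 12 mm before or after this point and must be felt.
- ledge (a point): Nominal place of the ledge's steep side, on the deck, mid-width (true place up to 12 mm either way, as for home). 24 mm wide, 6.5 mm high, ramp of 20 degrees towards -x. Flat top 12 mm long. The tab meets the ramp about 30 mm before home and snaps down 2 mm before home; pushing it over takes up to 4 to 9 N, the force drops at the click, then rises at the end wall.
- cover_grip (a point): Centre of the grip rib of the loose dark wooden cover. Rib 12 mm thick (x), 60 long (y), 20 high. Point 10 mm below rib top, 10 above the plate, 22 above the underside (= bench or deck), 43 behind the front edge, 67 ahead of the tail edge. Cover 110 x 90 mm, 0.09 to 0.18 kg: 4 mm plate on two runners 8 mm high. x points to the front edge, which enters the rails first; tab in the tail edge.
- tab (a joint): Springy steel tongue, 22 mm wide and 30 mm long, in the middle of the cover's tail edge, with a 5 mm barb below it. 0 rad = relaxed; grows as the barb is lifted: 0.06 to 0.13 rad on top of the ledge; 0 again once it has clicked behind the ledge.
- driver: Screwdriver lying on the bench, bystander; origin under its middle
- brush: Brush lying on the bench, bystander; origin under its middle
- jar: Amber jar, 56 mm across and 70 mm high, bystander; origin at the centre of its underside
Mind the look-alikes: they are no part of the job. Leave any green or orange look-alike of the part that bears cover_grip alone.

How it is judged:
By the outcome, as a careful person would: the job done as asked, in the order asked, and still so for the second after the job is handed in, with the robot touching nothing.
It also fails if it takes over 58 s, if anything falls off the work surface, if the arm or the gripper's body presses on something with over 40 N, if the wrist force passes 120 N, or if a joint passes its speed limit or range.

ROBOT

A 6-joint arm with a two-finger parallel gripper is mounted at the origin on the work surface. World frame = base frame: x ahead of the robot, y to its left, z up, the work surface at z = 0. Lengths are in m, angles in rad, forces in N, time in s.
With the tool pointing down it reaches from about 0.3 to 0.875 m from the base axis. Payload 6.4 kg.
Tool frame: the origin (TCP) lies at the very end of the fingers, on their centre line; the grasp point (between the pads) lies arm.pinch_z behind it (arm.pinch_z is the distance from the TCP to the grasp point, in m); z points along the fingers, y is the direction in which the jaws open and shut (so a half turn about z gives the same grasp; the last joint's range is limited). The gripper opens to 88 mm and grips with 3 to 60 N. Pads are 18 mm wide; open, the fingers measure 123 mm over their backs; the gripper's body (75 mm by 187 mm) begins 45 mm behind the grasp point.
Start: joints at [-1.387, 0.181, 1.607, -0, 1.354, -0.206], TCP at [0.219, -0.532, 0.239] pointing down, gripper open.
Joint ranges: [-2.99, 2.99], [-0.89, 2.07], [0.3, 2.58], [-1.14, 4.28], [0, 2.63], [-3.12, 3.12]. Speed limits (rad/s): [2.57, 2.57, 3.01, 3.14, 3.14, 3.14].

INTERFACE

Orientations are given as a 3x3 rotation matrix whose columns are the frame's x, y, z axes.
In Python, from cell import arm, grab_frame, camera_info gives the robot as it stands.
- The arm moves only by the shell command python3 -m handwheel 'ROWS'. ROWS is JSON, a list of rows, each a list of 7 numbers: the opening, from 0 (shut) to 1 (fully open), then the shift along the tool's x, y, z in mm, then the turn, a rotation vector about the tool's x, y, z in degrees. In form: [[grip, tx, ty, tz, rx, ry, rz], ...]. A call has exactly 5 rows; each row is the pose to reach, as a shift and turn from the pose measured when the call began, along the tool's axes at that moment; what a row does not reach only later rows make up. A row lasts 1/8 s, in which the tool goes at most 62.5 mm and 10.7 degrees, less where a joint would pass 70% of its speed; a pose out of reach is approached as far as the arm can. A call with a gripper value outside its range is refused whole. The fingers move at their own pace and stop on an object; the grip force is fixed at half the most. Time passes only in rows, so rows that repeat a pose let the fingers close, or fill a call up. It gives the time, the measured TCP pose, the force and the opening at its end, in the units of the state.
- arm.sense(): the state, without advancing time (a new reading comes with each control period).
- grab_frame(name): name is "scene" or "side" or "wrist"; returns the picture (480x640x3 uint8, blue, green, red); there is no depth.
- camera_info(name): a dict with "fx", "fy", "cx", "cy" (pixels), "R" (3x3) and "t" (3): a world point X has camera coordinates R X + t; the wrist camera has in their place "tool_from_camera" (4x4, takes a point from camera to tool coordinates, whose origin is the TCP and whose axes are the flange's). Camera axes: x right, y down, z forward; pixel columns grow to the right and rows downward; lengths in m; the calibration is good to about 2 mm. A picture is of the moment at which its call begins: read the wrist's pose just before it. camera_info takes no time and is no camera call.
- arm.hand_in(): hands the job in, once; it reports no verdict.
The state is a dict: "clock": time; "joint_pos": joint angles; "dq": joint speeds; "joint_efforts": joint torques, N m; "ee_pos": TCP position; "orientation": TCP orientation; "wrist_force": force on the tool from outside, world axes, zero at the start; "ft_torque": the same for the moment, N m; "width": finger opening in m.
Only numpy, scipy, OpenCV 4.12 (cv2) and the standard library are available. Lean on these libraries where they do the work, as an engineer would, in place of code of your own. Each camera call takes 0.05 s, during which the arm holds its last target.

## Working session

There is one attempt and no reset: what is moved stays moved. The work goes in short steps, Python scripts to look and compute and a shell command to move; the robot and the scene stay as the last step left them, time stands still between calls to the robot, and variables do not carry over. Pictures are saved under pics/ and viewed, and the job is handed in when it is done.

```bash
ls; mkdir -p pics; python3 - <<'E'
from cell import arm, grab_frame, camera_info
import cv2, numpy as np
np.set_printoptions(precision=4,suppress=True)
s=arm.sense(); print(s['clock'],s['ee_pos'],s['orientation'],s['width'],arm.pinch_z)
for n in ("scene","side","wrist"):
    cv2.imwrite(f"pics/a_{n}.png",grab_frame(n))
    print(n,camera_info(n))
E
```

```text
pics
0.0 [ 0.2185 -0.5313  0.2378] [[ 0.925   0.3801 -0.0003]
 [ 0.3801 -0.925   0.0016]
 [ 0.0003 -0.0016 -1.    ]] 0.08852843626335977 0.0187
scene {'fx': 502.3565752944468, 'fy': 502.3565752944468, 'cx': 310.5432595994414, 'cy': 238.65848994296627, 'R': array([[-0.8265,  0.5628, -0.0138],
       [ 0.3495,  0.4937, -0.7963],
       [-0.4414, -0.6629, -0.6047]]), 't': array([ 0.4988, -0.1211,  1.3587])}
side {'fx': 486.49066373061817, 'fy': 486.49066373061817, 'cx': 314.47631431511115, 'cy': 240.73829748799946, 'R': array([[-0.9874, -0.1581,  0.0047],
       [-0.1058,  0.638 , -0.7627],
       [ 0.1176, -0.7536, -0.6467]]), 't': array([0.5428, 0.1459, 0.8223])}
wrist {'fx': 343.13754965598054, 'fy': 343.13754965598054, 'cx': 319.95037377827373, 'cy': 237.5834903993269, 'tool_from_camera': array([[-0.0004, -0.9542, -0.2992,  0.0776],
       [ 1.    , -0.0003, -0.0005,  0.0002],
       [ 0.0004, -0.2992,  0.9542, -0.1464],
       [ 0.    ,  0.    ,  0.    ,  1.    ]])}
```

View pics/a_scene.png

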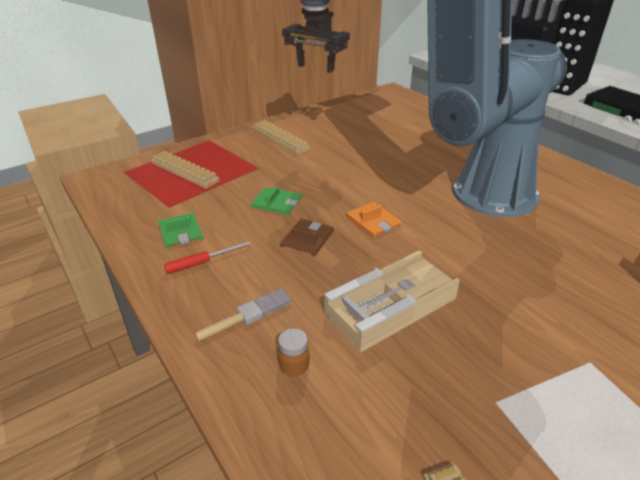

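View pics/a_side.png

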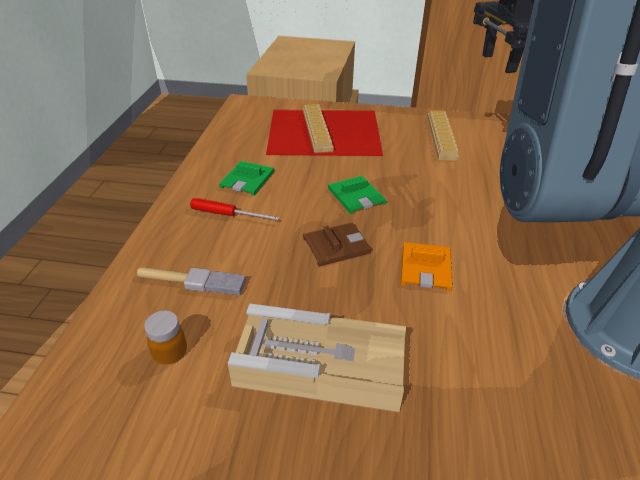

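View pics/a_wrist.png

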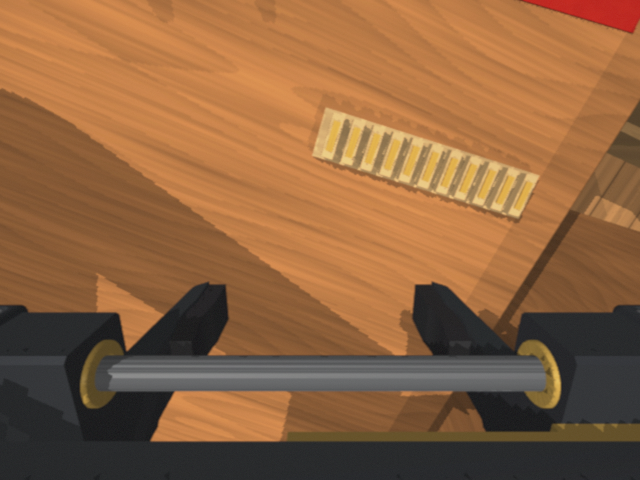

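Candidates for the cover, in side-view pixels: dark brown (337,243), green (246,178) and (357,193), orange (427,265). The dark wooden one fits the description, so I'll check it and the case in enlarged crops.

```bash
python3 - <<'E'
import cv2
def c(src,x0,y0,w,h,k,out):
    im=cv2.imread(src)[y0:y0+h,x0:x0+w]
    cv2.imwrite(out,cv2.resize(im,None,fx=k,fy=k,interpolation=cv2.INTER_CUBIC))
c("pics/a_side.png",290,210,100,70,8,"pics/b1.png")
c("pics/a_scene.png",265,205,100,70,8,"pics/b2.png")
c("pics/a_side.png",220,295,200,120,4,"pics/b3.png")
c("pics/a_scene.png",315,245,150,110,5,"pics/b4.png")
E
```

```text
(no output)
```

View pics/b1.png

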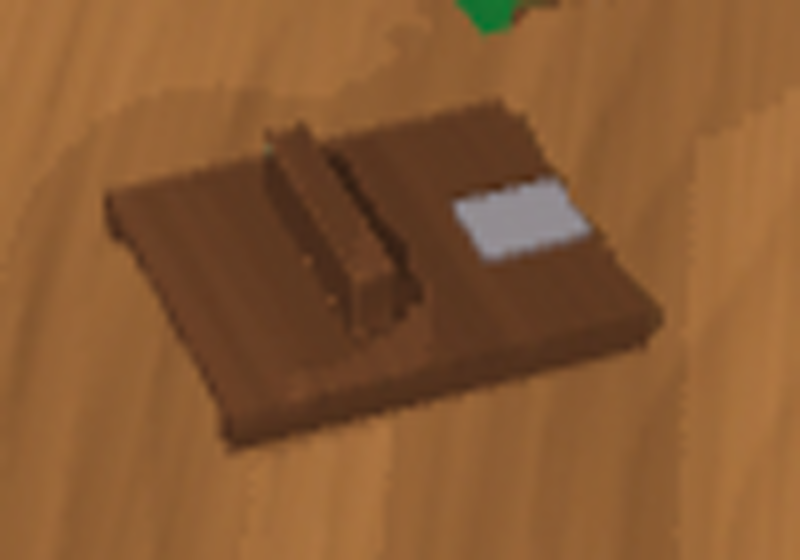

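View pics/b2.png

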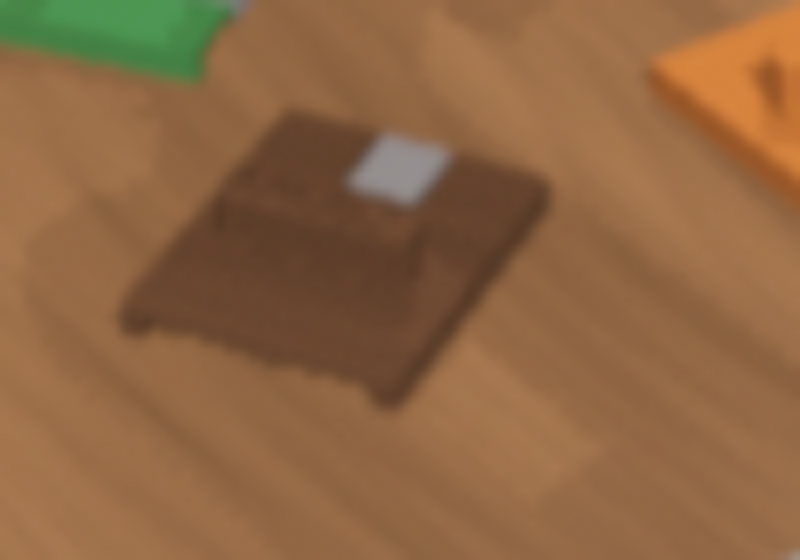

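View pics/b3.png

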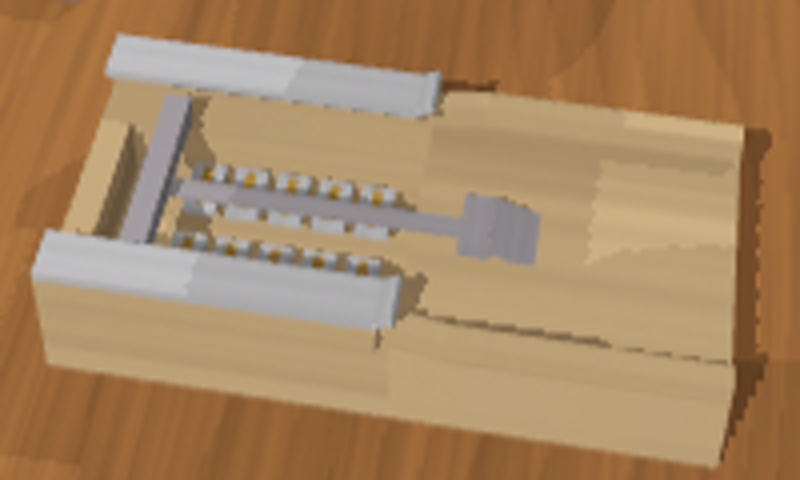

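View pics/b4.png

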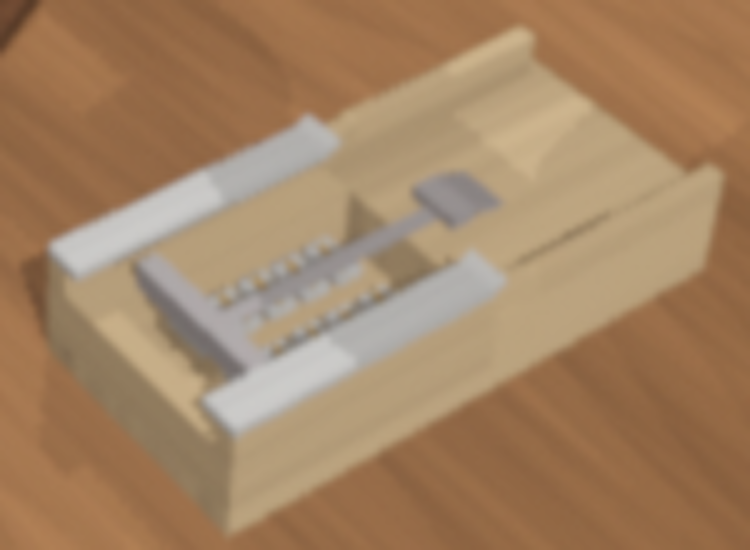

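```bash
cat > h.py <<'E'
import numpy as np, cv2
from scipy.optimize import least_squares
from cell import arm, grab_frame, camera_info
np.set_printoptions(precision=4,suppress=True)
def proj(n,X,cam=None):
    i=camera_info(n)
    if cam is None: R,t=i['R'],i['t']
    else: R,t=cam
    c=(R@np.asarray(X).T).T+t
    return np.c_[i['fx']*c[:,0]/c[:,2]+i['cx'],i['fy']*c[:,1]/c[:,2]+i['cy']]
def wcam(s):
    T=np.eye(4);T[:3,:3]=s['orientation'];T[:3,3]=s['ee_pos']
    C=np.linalg.inv(T@camera_info('wrist')['tool_from_camera']); return C[:3,:3],C[:3,3]
def pose(p,z,M):
    c,s=np.cos(p[2]),np.sin(p[2]); M=np.asarray(M,float)/1000
    return np.c_[p[0]+c*M[:,0]-s*M[:,1],p[1]+s*M[:,0]+c*M[:,1],z+M[:,2]]
def fit(obs,z,p0,cams={}):
    # obs: {cam: [(u,v,x,y,z)..]} full-image pixels
    def f(p): return np.concatenate([(proj(n,pose(p,z,np.array(o)[:,2:]),cams.get(n))-np.array(o)[:,:2]).ravel() for n,o in obs.items()])
    r=least_squares(f,p0,loss='soft_l1'); 
    return r.x,f(r.x).reshape(-1,2)
def crop(o,x0,y0,k): return [((u+.5)/k-.5+x0,(v+.5)/k-.5+y0,*m) for u,v,*m in o]
E
python3 - <<'E'
from h import *
cs=crop([(108,193,43,-45,-10),(232,415,43,45,-10),(660,308,-67,45,-10),(500,100,-67,-45,-10),(232,450,43,45,-22)],290,210,8)
cc=crop([(548,185,-67,45,-10),(292,110,-67,-45,-10),(130,305,43,-45,-10),(395,390,43,45,-10)],265,205,8)
for o in ({'side':cs},{'scene':cc},{'side':cs,'scene':cc}):
    p,r=fit(o,.022,[.5,-.2,0]); print('cover',p,np.degrees(p[2])); 
print(r)
ss=crop([(716,465,-130,58,0),(48,362,120,58,0),(118,35,120,-58,57.5),(440,72,-5,-58,57.5),(48,232,120,39,57.5),(35,278,120,58,57.5),(400,278,-5,39,57.5),(735,360,-130,58,52),(743,125,-130,-58,52)],220,295,4)
sc=crop([(230,532,120,58,0),(48,340,120,-58,0),(722,175,-130,58,52),(530,30,-130,-58,52),(50,245,120,-58,57.5),(235,432,120,58,57.5),(205,405,120,39,57.5),(78,275,120,-39,57.5),(310,115,-5,-58,57.5),(340,142,-5,-39,57.5),(475,250,-5,39,57.5),(505,278,-5,58,57.5)],315,245,5)
for o in ({'side':ss},{'scene':sc},{'side':ss,'scene':sc}):
    p,r=fit(o,0,[.5,0,0]); print('case',p,np.degrees(p[2]))
print(r)
E
```

```text
cover [ 0.5362 -0.1214  0.5199] 29.789981835803747
cover [ 0.5374 -0.1202  0.5158] 29.554233384458726
cover [ 0.5364 -0.1211  0.5194] 29.75768081272029
[[-0.2618 -0.2592]
 [ 0.1292  0.1833]
 [-1.0752  0.3039]
 [ 0.2095 -0.227 ]
 [ 0.0648  0.4074]
 [ 0.8184 -0.5929]
 [-0.0598 -0.0879]
 [-0.9542 -0.1453]
 [ 0.4514 -0.6159]]
case [ 0.5199  0.1619 -0.0013] -0.07429280667554665
case [ 0.5174  0.1605 -0.0161] -0.9225156156430755
case [ 0.5192  0.1615 -0.0074] -0.42454895310532587
[[ 1.2286 -0.0751]
 [ 0.9482  0.1924]
 [ 0.7806 -0.5021]
 [-2.8719  0.2479]
 [ 0.6458 -0.9994]
 [ 0.0079 -1.7512]
 [-2.8184 -0.3675]
 [ 0.9521  5.8629]
 [ 0.9203 -0.2806]
 [ 0.2197  1.143 ]
 [ 0.6084  2.1781]
 [ 0.9706  0.1565]
 [-1.1192 -0.3878]
 [ 0.3096  0.2777]
 [ 0.7261 -0.1097]
 [ 0.162  -1.203 ]
 [ 0.4261 -0.0675]
 [-1.7388  2.2358]
 [-1.7068  1.8874]
 [-2.2838  2.4158]
 [-1.4101  2.5723]]
```

```bash
cat >> h.py <<'E'
def rel(target,yaw):
    # mm/deg in tool axes from present pose to TCP target with tool down, tool y at world yaw (rad)
    from scipy.spatial.transform import Rotation as Ro
    s=arm.sense(); R=np.array(s['orientation']); y=np.array([np.cos(yaw),np.sin(yaw),0]); z=np.array([0,0,-1.]); x=np.cross(y,z)
    T=np.c_[x,y,z]; d=R.T@(np.array(target)-s['ee_pos'])*1000; w=Ro.from_matrix(R.T@T).as_rotvec(degrees=True)
    print('t',s['clock'],'pos',np.array(s['ee_pos']),'F',np.array(s['wrist_force']),'w',s['width']); print('rel',np.round(d,1),np.round(w,2))
E
python3 - <<'E'
from h import *
rel([.5364,-.1211,.14],.5194)
ss=crop([(716,465,-130,58,0),(48,362,120,58,0),(118,35,120,-58,57.5),(48,232,120,39,57.5),(35,278,120,58,57.5),(743,125,-130,-58,52)],220,295,4)
sc=crop([(230,532,120,58,0),(48,340,120,-58,0),(722,175,-130,58,52),(530,30,-130,-58,52),(50,245,120,-58,57.5),(235,432,120,58,57.5),(205,405,120,39,57.5),(78,275,120,-39,57.5)],315,245,5)
for o in ({'side':ss},{'scene':sc},{'side':ss,'scene':sc}):
    p,r=fit(o,0,[.5,0,0]); print('case',p,np.degrees(p[2]))
print(r)
E
```

```text
t 0.15 pos [ 0.2185 -0.5315  0.238 ] F [0.1307 0.2578 0.7322] w 0.08810127246931927
rel [ 450.  -258.7   98.5] [ -0.04  -0.07 -97.43]
case [ 0.5202  0.1625 -0.0037] -0.21165344559568638
case [ 0.5194  0.1611 -0.0127] -0.7291654721449574
case [ 0.5202  0.1619 -0.008 ] -0.45857355155540946
[[ 0.5519  0.1035]
 [ 0.2786  0.2709]
 [ 0.1978 -0.4346]
 [-0.0381 -0.9225]
 [-0.6983 -1.6721]
 [ 0.3383 -0.1337]
 [-0.0844  1.4766]
 [ 0.3337  2.4491]
 [ 0.8064  0.4609]
 [-1.2749 -0.1359]
 [ 0.0252  0.5458]
 [ 0.4113  0.2221]
 [-0.148  -0.8827]
 [ 0.1367  0.21  ]]
```

```bash
python3 -m handwheel '[[1,450,-259,98,0,0,-97.4],[1,450,-259,98,0,0,-97.4],[1,450,-259,98,0,0,-97.4],[1,450,-259,98,0,0,-97.4],[1,450,-259,98,0,0,-97.4]]'; python3 -c "
from h import *
rel([.5364,-.1211,.14],.5194)"
```

```text
clock: 0.78
ee_pos: [0.4071, -0.2872, 0.1803]
orientation: [[0.235, 0.972, 0.0], [0.972, -0.235, 0.001], [0.001, 0.0, -1.0]]
wrist_force: [0.3, -0.3, 0.2]
width: 0.0881
t 0.775 pos [ 0.4071 -0.2872  0.1803] F [ 0.3312 -0.268   0.2022] w 0.08812561799779979
rel [191.8  86.5  40.5] [  0.03  -0.03 -43.38]
```

```bash
python3 -m handwheel '[[1,192,86,40,0,0,-43.4],[1,192,86,40,0,0,-43.4],[1,192,86,40,0,0,-43.4],[1,192,86,40,0,0,-43.4],[1,192,86,40,0,0,-43.4]]'; python3 -c "
from h import *
rel([.5364,-.1211,.14],.5194)
cv2.imwrite('pics/c1.png',grab_frame('wrist'))
s=arm.sense();cam=wcam(s)
M=[(43,-45,-10),(43,45,-10),(-67,45,-10),(-67,-45,-10),(6,30,10),(6,-30,10),(-6,30,10),(-6,-30,10)]
print(np.c_[M,proj('wrist',pose([.5364,-.1211,.5194],.022,M),cam)])
"
```

```text
clock: 1.4
ee_pos: [0.5361, -0.1189, 0.1396]
orientation: [[-0.5, 0.866, -0.001], [0.866, 0.5, 0.001], [0.002, -0.0, -1.0]]
wrist_force: [0.2, -0.3, -0.1]
width: 0.0881
t 1.4 pos [ 0.5361 -0.1189  0.1396] F [ 0.2162 -0.3193 -0.1429] w 0.08806204486350752
rel [-2.  -0.9 -0.4] [-0.01 -0.1   0.22]
[[ 43.     -45.     -10.     369.5668 278.9845]
 [ 43.      45.     -10.     374.5183 174.6408]
 [-67.      45.     -10.     235.7029 174.562 ]
 [-67.     -45.     -10.     243.207  278.91  ]
 [  6.      30.      10.     328.2555 198.0763]
 [  6.     -30.      10.     327.6762 272.0725]
 [ -6.      30.      10.     312.251  198.0672]
 [ -6.     -30.      10.     312.7111 272.0637]]
```

View pics/c1.png

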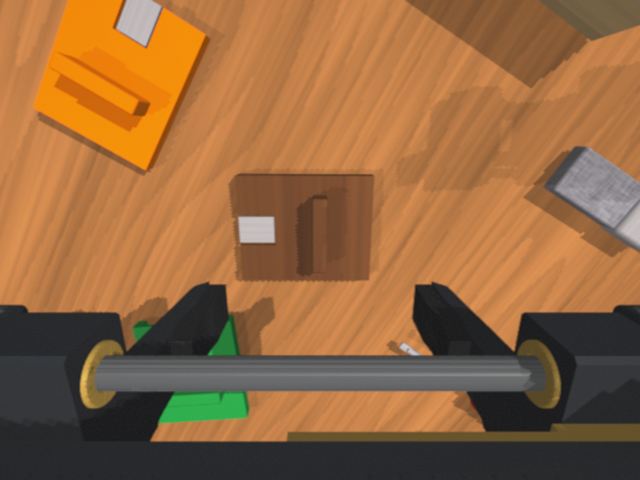

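The wrist view agrees with the fit: rib at (313–327, 196–273), tab on the left at (257,229), so the front faces right. Descending over the rib.

```bash
python3 -m handwheel '[[1,-2,-1,55,0,0,0.2],[1,-2,-1,100,0,0,0.2],[1,-2,-1,118,0,0,0.2],[1,-2,-1,125,0,0,0.2],[1,-2,-1,125.5,0,0,0.2]]'; python3 -c "
from h import *
rel([.5364,-.1211,.014],.5194)
cv2.imwrite('pics/c2.png',grab_frame('wrist'))
"
```

```text
clock: 2.08
ee_pos: [0.5365, -0.1231, 0.0155]
orientation: [[-0.493, 0.87, 0.001], [0.87, 0.493, 0.0], [-0.0, 0.001, -1.0]]
wrist_force: [1.0, 0.6, 0.2]
width: 0.088
t 2.075 pos [ 0.5365 -0.1231  0.0155] F [0.972  0.5654 0.2318] w 0.08804661952378424
rel [1.8 0.9 1.5] [ 0.03  0.02 -0.21]
```

View pics/c2.png

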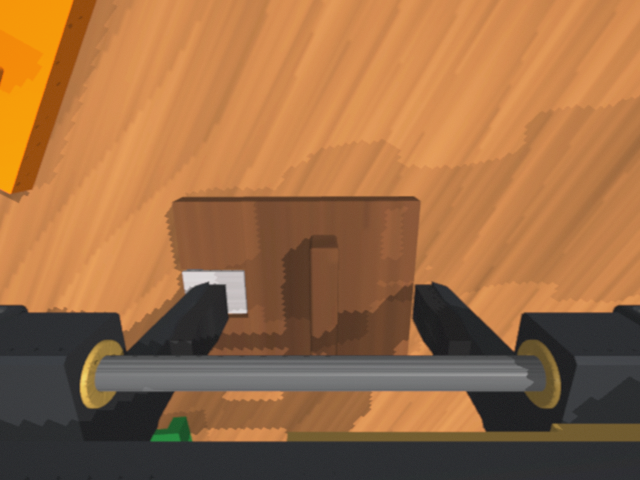

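```bash
python3 -m handwheel '[[1,1.5,0.9,1.2,0,0,-0.2],[0,1.5,0.9,1.2,0,0,-0.2],[0,1.5,0.9,1.2,0,0,-0.2],[0,1.5,0.9,1.2,0,0,-0.2],[0,1.5,0.9,1.2,0,0,-0.2]]'; python3 -c "
from h import *
rel([.5364,-.1211,.014],.5194)
"
```

```text
clock: 2.75
ee_pos: [0.5368, -0.1213, 0.0146]
orientation: [[-0.497, 0.868, 0.001], [0.868, 0.497, -0.0], [-0.001, 0.001, -1.0]]
wrist_force: [-0.7, 0.4, -0.4]
width: 0.0505
t 2.75 pos [ 0.5368 -0.1213  0.0146] F [-0.6712  0.3631 -0.3615] w 0.050545292429170705
rel [ 0.4 -0.3  0.6] [0.06 0.05 0.01]
```

```bash
python3 -m handwheel '[[0,0,0,0,0,0,0],[0,0,0,0,0,0,0],[0,0,0,0,0,0,0],[0,0,0,0,0,0,0],[0,0,0,0,0,0,0]]'; python3 -c "
from h import *
rel([.5364,-.1211,.09],.5194)
"
```

```text
clock: 3.38
ee_pos: [0.5368, -0.1213, 0.0146]
orientation: [[-0.497, 0.868, 0.001], [0.868, 0.497, -0.0], [-0.001, 0.001, -1.0]]
wrist_force: [0.6, 0.5, -0.8]
width: 0.0116
t 3.375 pos [ 0.5368 -0.1213  0.0146] F [ 0.574   0.4724 -0.7583] w 0.011615937249420437
rel [  0.3  -0.2 -75.4] [0.06 0.05 0.01]
```

```bash
python3 -m handwheel '[[0,0,0,-15,0,0,0],[0,0,0,-50,0,0,0],[0,0,0,-90,0,0,0],[0,0,0,-110,0,0,0],[0,0,0,-110,0,0,0]]'; python3 -c "
from h import *
rel([.460,.1624,.125],-.008)
cv2.imwrite('pics/d1.png',grab_frame('wrist'))
"
```

```text
clock: 4.0
ee_pos: [0.5381, -0.1219, 0.1273]
orientation: [[-0.497, 0.868, 0.006], [0.868, 0.497, -0.002], [-0.005, 0.004, -1.0]]
wrist_force: [0.3, 0.7, -0.8]
width: 0.0114
t 4.0 pos [ 0.5381 -0.1219  0.1273] F [ 0.3395  0.6926 -0.8125] w 0.011435393841941081
rel [285.6  73.4   1.2] [ 0.29  0.21 30.24]
```

View pics/d1.png

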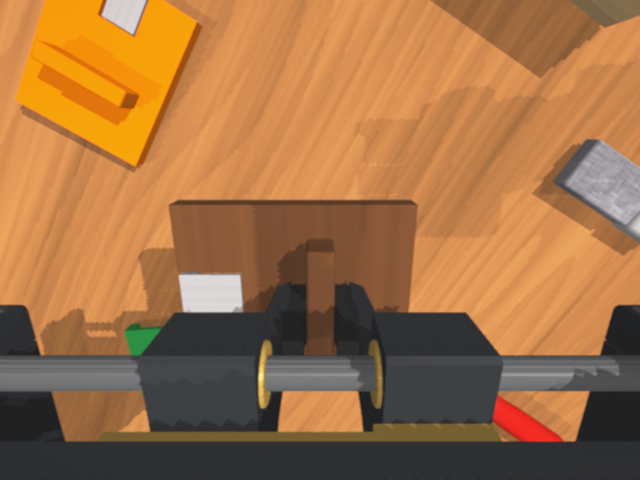

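```bash
python3 -m handwheel '[[0,285,73,0,0.3,0.2,30.2],[0,285,73,0,0.3,0.2,30.2],[0,285,73,0,0.3,0.2,30.2],[0,285,73,0,0.3,0.2,30.2],[0,285,73,0,0.3,0.2,30.2]]'; python3 -m handwheel '[[0,0,0,0,0,0,0],[0,0,0,0,0,0,0],[0,0,0,0,0,0,0],[0,0,0,0,0,0,0],[0,0,0,0,0,0,0]]'; python3 -c "
from h import *
rel([.460,.1624,.125],-.008)
cv2.imwrite('pics/d2.png',grab_frame('wrist'))
cv2.imwrite('pics/d2s.png',grab_frame('side'))
s=arm.sense();cam=wcam(s)
M=[(-130,58,52),(-130,58,0),(-130,-58,52),(-5,39,57.5),(-5,58,57.5),(120,58,57.5),(120,58,0),(120,39,57.5),(-5,-39,57.5),(120,-39,57.5)]
print(np.c_[M,proj('wrist',pose([.5202,.1619,-.008],0,M),cam)])
"
```

```text
clock: 4.68
ee_pos: [0.4569, 0.164, 0.1238]
orientation: [[0.007, 1.0, -0.005], [1.0, -0.007, 0.001], [0.001, -0.005, -1.0]]
wrist_force: [0.0, -0.0, -1.0]
width: 0.0118
clock: 5.3
ee_pos: [0.4572, 0.1633, 0.1238]
orientation: [[0.009, 1.0, -0.005], [1.0, -0.009, 0.001], [0.001, -0.005, -1.0]]
wrist_force: [0.1, -0.4, -1.4]
width: 0.0119
t 5.3 pos [0.4572 0.1633 0.1238] F [ 0.1104 -0.3901 -1.3707] w 0.011877141288740832
rel [-0.8  2.8 -1.3] [-0.3  -0.04 -0.03]
[[-130.       58.       52.      213.5509  164.5829]
 [-130.       58.        0.      233.8787  158.1632]
 [-130.      -58.       52.      228.3678  327.0853]
 [  -5.       39.       57.5     413.3404  196.3828]
 [  -5.       58.       57.5     415.8626  165.4704]
 [ 120.       58.       57.5     622.1428  165.5013]
 [ 120.       58.        0.      559.4989  158.1766]
 [ 120.       39.       57.5     614.1491  196.505 ]
 [  -5.      -39.       57.5     404.2456  307.85  ]
 [ 120.      -39.       57.5     585.3354  308.2597]]
```

View pics/d2.png

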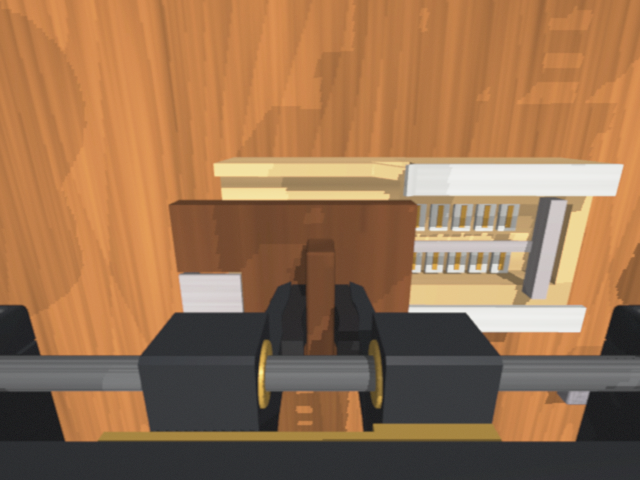

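View pics/d2s.png

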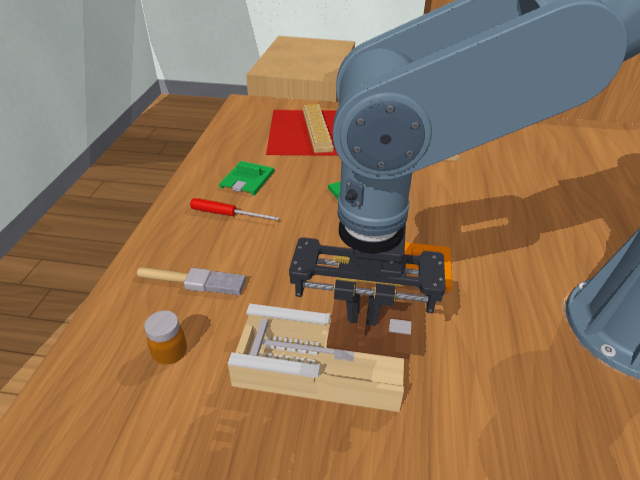

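```bash
python3 - <<'E'
import cv2
im=cv2.imread('pics/d2.png')[140:340,200:640]
cv2.imwrite('pics/d3.png',cv2.resize(im[:100],None,fx=1.8,fy=4,interpolation=cv2.INTER_CUBIC))
cv2.imwrite('pics/d4.png',cv2.resize(im[:, 190:],None,fx=3,fy=3,interpolation=cv2.INTER_CUBIC))
E
```

```text
(no output)
```

View pics/d4.png

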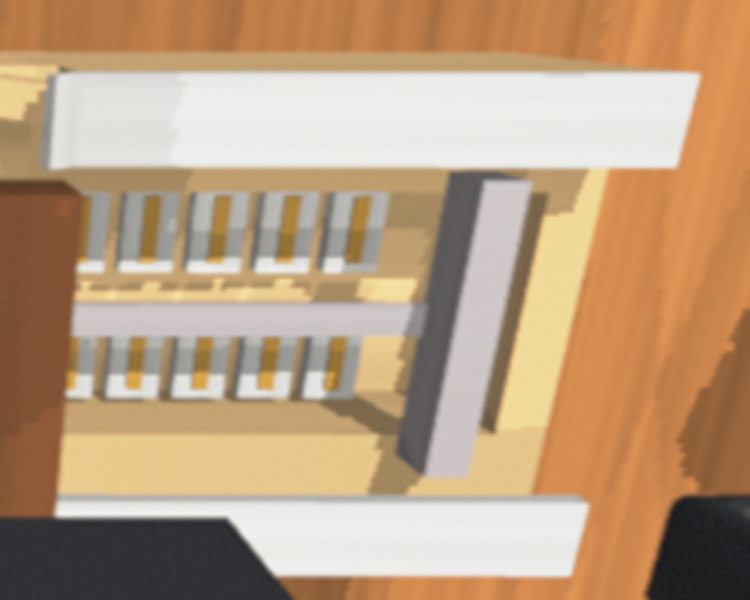

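View pics/d3.png

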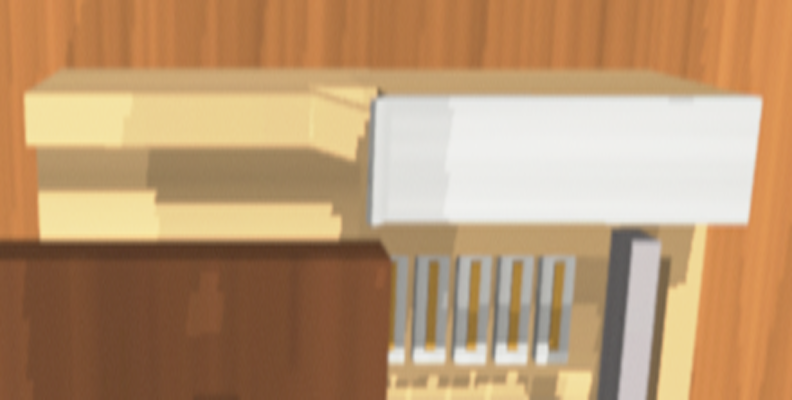

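```bash
python3 - <<'E'
from h import *
s=arm.sense();cam=wcam(s)
o=crop([(700,73,120,58,57.5),(678,167,120,39,57.5),(587,500,120,-39,57.5),(575,577,120,-58,57.5)],390,140,3)+[(213.9,163.2,-130,58,52)]
p,r=fit({'wrist':o},0,[.52,.16,0],{'wrist':cam}); print(p,np.degrees(p[2])); print(r)
for x in (-5,-10): print(proj('wrist',pose(p,0,[(x,58,57.5),(x,39,57.5)]),cam))
o2=[(240/1.8*0+0,0,0,0,0)]
# cover yaw as held: front edge / near edge
rel(pose(p,0.0146,[(-60,0,40)])[0],p[2]+0.0)
E
```

```text
[ 0.5207  0.1627 -0.0077] -0.4414705825717041
[[ 0.2435  0.0389]
 [-0.4468 -0.2139]
 [ 0.9693  0.8006]
 [-1.2346 -0.8343]
 [ 0.2299  0.084 ]]
[[416.6958 164.0742]
 [414.1576 195.0597]]
[[408.4606 164.0756]
 [406.1404 195.0574]]
t 5.4 pos [0.4571 0.1636 0.1238] F [ 0.0059 -1.0958 -0.4385] w 0.011541737714688163
rel [-0.4  3.9 69.2] [-0.29 -0.04 -0.01]
```

```bash
python3 - <<'E'
from h import *
s=arm.sense();cam=wcam(s); e=s['ee_pos']; R=np.array(s['orientation'])
# cover corners in tool frame: x_tool=cover y, y_tool=cover x, z_tool down; plate top 2.6mm below TCP
for c in [(45,43,2.6),(45,-67,2.6),(45,43,14.6),(30,6,-17.4),(30,-6,-17.4)]:
    print(c,proj('wrist',[e+R@(np.array(c)/1000)],cam))
E
python3 - <<'E'
import cv2
im=cv2.imread('pics/d2.png')[190:290,160:430]
cv2.imwrite('pics/d5.png',cv2.resize(im,None,fx=2.9,fy=5,interpolation=cv2.INTER_CUBIC))
E
```

```text
(45, 43, 2.6) [[417.0063 206.6874]]
(45, -67, 2.6) [[168.4434 206.7823]]
(45, 43, 14.6) [[410.2021 201.3173]]
(30, 6, -17.4) [[334.831  254.1693]]
(30, -6, -17.4) [[304.829  254.1798]]
```

View pics/d5.png

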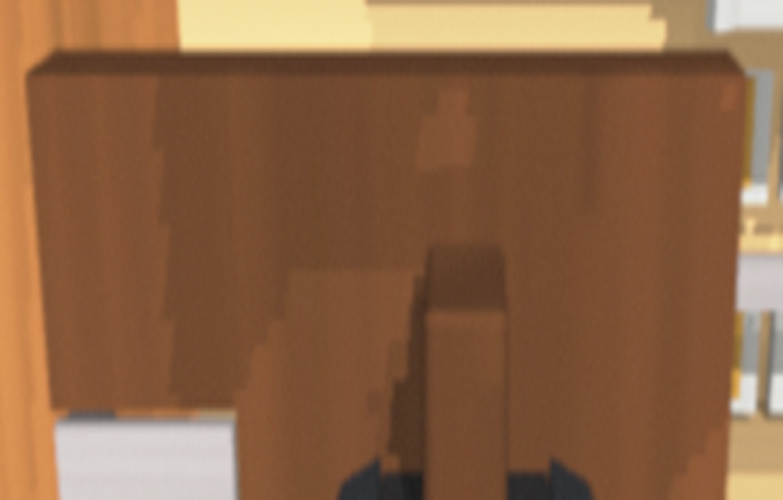

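```bash
python3 -m handwheel '[[0,-1,3.7,15,-0.3,0,0],[0,-1,3.7,35,-0.3,0,0],[0,-1,3.7,50,-0.3,0,0],[0,-1,3.7,60,-0.3,0,0],[0,-1,3.7,65,-0.3,0,0]]'; python3 -c "
from h import *
rel([.4607,.1625,.0546],-.0077)
cv2.imwrite('pics/e1.png',grab_frame('wrist'))
im=grab_frame('side')[270:420,220:420]; cv2.imwrite('pics/e1s.png',cv2.resize(im,None,fx=4,fy=4,interpolation=2))
"
```

```text
clock: 6.02
ee_pos: [0.4603, 0.1626, 0.0583]
orientation: [[0.008, 1.0, -0.0], [1.0, -0.008, 0.001], [0.001, -0.001, -1.0]]
wrist_force: [0.1, 0.8, 0.3]
width: 0.0118
t 6.025 pos [0.4603 0.1626 0.0583] F [0.0668 0.7647 0.3148] w 0.011806705052913188
rel [-0.1  0.4  3.7] [-0.03 -0.04 -0.01]
```

View pics/e1.png

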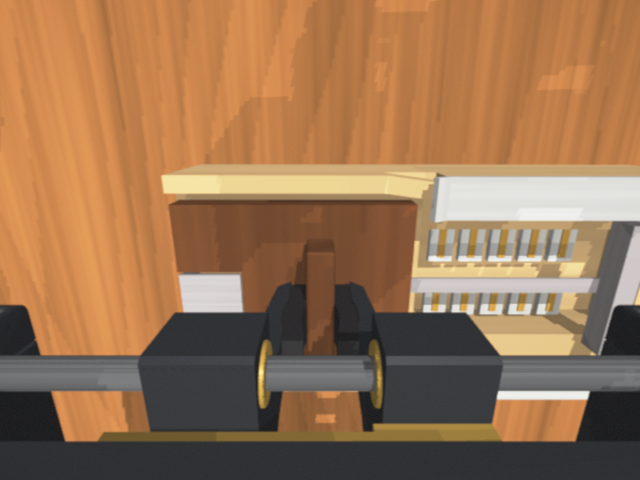

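View pics/e1s.png

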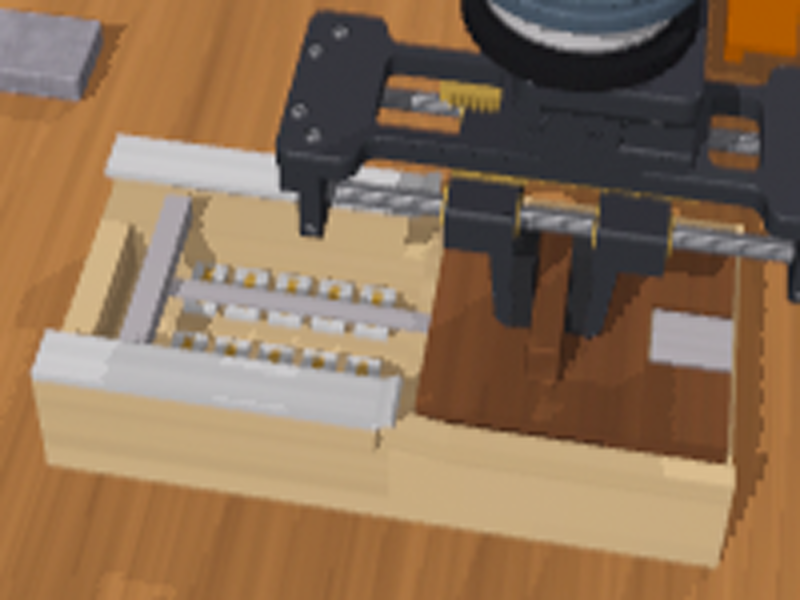

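```bash
python3 - <<'E'
from h import *
s=arm.sense();cam=wcam(s); e=s['ee_pos']; R=np.array(s['orientation'])
M=[(50,39,57.5),(50,58,57.5),(50,-39,57.5),(-10,39,57.5)]
for y in(.1617,.1627): print(proj('wrist',pose([.5207,y,-.0077],0,M),cam))
for c in [(45,43,2.6),(45,-67,2.6)]:
    print(c,proj('wrist',[e+R@(np.array(c)/1000)],cam))
im=cv2.imread('pics/e1.png')
cv2.imwrite('pics/e2.png',cv2.resize(im[155:235,400:600],None,fx=4,fy=7,interpolation=2))
cv2.imwrite('pics/e3.png',cv2.resize(im[370:420,480:600],None,fx=5,fy=7,interpolation=2))
E
```

```text
[[568.7704 221.6167]
 [578.3658 178.5166]
 [535.8744 369.3775]
 [433.4198 221.6788]]
[[569.2402 219.4286]
 [578.8734 176.1558]
 [536.2257 367.7316]
 [433.6237 219.4914]]
(45, 43, 2.6) [[417.0024 206.6867]]
(45, -67, 2.6) [[168.4388 206.7821]]
```

View pics/e2.png

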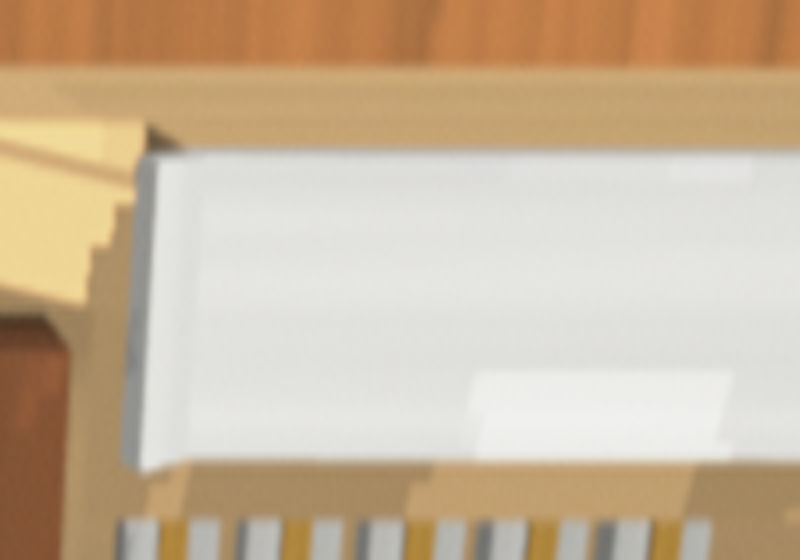

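View pics/e3.png

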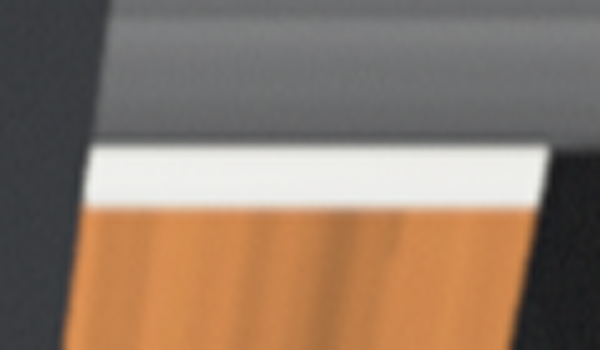

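```bash
python3 -m handwheel '[[0,-0.5,0.4,1,0,0,0],[0,-0.5,0.4,2,0,0,0],[0,-0.5,0.4,3,0,0,0],[0,-0.5,0.4,3.6,0,0,0],[0,-0.5,0.4,3.6,0,0,0]]'; python3 -c "
from h import *
rel([.4607,.1622,.0546],-.0077)"
```

```text
clock: 6.75
ee_pos: [0.4607, 0.1621, 0.0549]
orientation: [[0.008, 1.0, -0.001], [1.0, -0.008, 0.001], [0.001, -0.001, -1.0]]
wrist_force: [0.0, -0.8, -0.9]
width: 0.0116
t 6.75 pos [0.4607 0.1621 0.0549] F [ 0.0198 -0.8114 -0.8541] w 0.011582154802821305
rel [0.1 0.  0.3] [-0.03 -0.04 -0.01]
```

```bash
python3 -m handwheel '[[0,0,0,0.4,0,0,0],[0,0,0,0.7,0,0,0],[0,0,0,0.9,0,0,0],[0,0,0,0.9,0,0,0],[0,0,0,0.9,0,0,0]]'; python3 -c "
from h import *
rel([.4607,.1622,.0546],-.0077); print(arm.sense()['ft_torque'])"
```

```text
clock: 7.38
ee_pos: [0.4609, 0.1622, 0.0546]
orientation: [[0.008, 1.0, -0.0], [1.0, -0.008, 0.001], [0.001, -0.0, -1.0]]
wrist_force: [-3.2, -0.7, 6.3]
width: 0.0118
t 7.375 pos [0.4609 0.1622 0.0546] F [-3.2101 -0.6601  6.3143] w 0.011777321067887113
rel [ 0.  -0.2 -0. ] [-0.01 -0.04 -0.  ]
[-0.1668  0.3352 -0.0376]
```

```bash
python3 -m handwheel '[[0,0,2,-0.1,0,0,0],[0,0,5,-0.1,0,0,0],[0,0,8,-0.1,0,0,0],[0,0,11,-0.1,0,0,0],[0,0,14,-0.1,0,0,0]]'; python3 -c "
from h import *
rel([.4607,.1622,.0546],-.0077); print(arm.sense()['ft_torque'])"
```

```text
clock: 8.0
ee_pos: [0.4751, 0.162, 0.0546]
orientation: [[0.008, 1.0, -0.0], [1.0, -0.008, 0.001], [0.001, -0.0, -1.0]]
wrist_force: [-0.2, 1.2, -0.0]
width: 0.0117
t 8.0 pos [0.4751 0.162  0.0546] F [-0.1916  1.1725 -0.0293] w 0.01165659807898337
rel [  0.1 -14.4   0. ] [-0.02 -0.04 -0.  ]
[-0.0822 -0.0578  0.0121]
```

```bash
python3 -m handwheel '[[0,0,3,0,0,0,0],[0,0,6,0,0,0,0],[0,0,9,0,0,0,0],[0,0,12,0,0,0,0],[0,0,15,0,0,0,0]]'; python3 -c "
from h import *
rel([.4607,.1622,.0546],-.0077); print(arm.sense()['ft_torque'])
cv2.imwrite('pics/f1.png',grab_frame('wrist'))
im=grab_frame('side')[270:420,220:420]; cv2.imwrite('pics/f1s.png',cv2.resize(im,None,fx=4,fy=4,interpolation=2))"
```

```text
clock: 8.62
ee_pos: [0.4903, 0.1619, 0.0546]
orientation: [[0.008, 1.0, -0.0], [1.0, -0.008, 0.001], [0.001, -0.0, -1.0]]
wrist_force: [-0.4, -0.8, 0.3]
width: 0.012
t 8.625 pos [0.4903 0.1619 0.0546] F [-0.4163 -0.8169  0.2539] w 0.011996333404195455
rel [  0.  -29.6   0. ] [-0.02 -0.04 -0.01]
[-0.0469 -0.0936  0.0219]
```

View pics/f1.png

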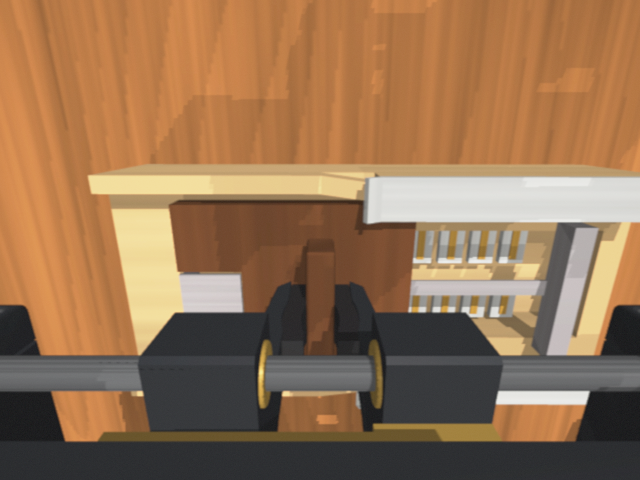

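View pics/f1s.png

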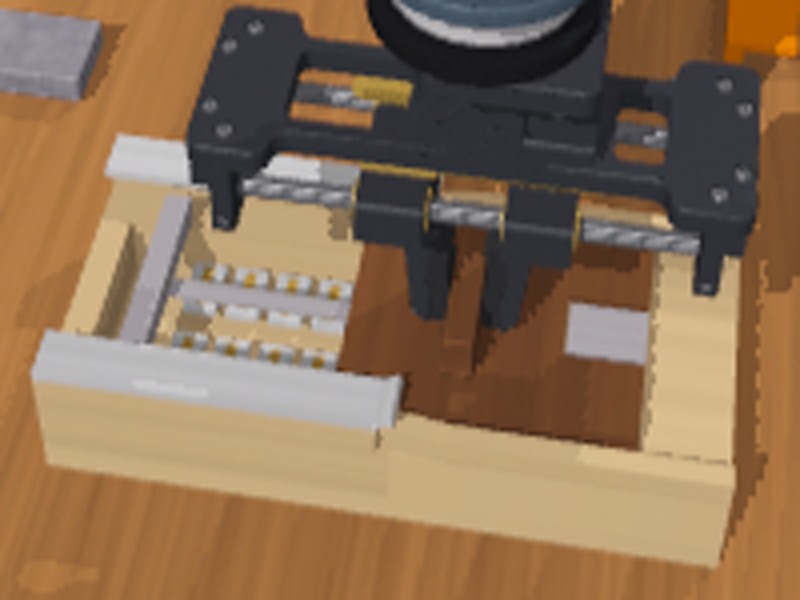

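```bash
python3 - <<'E'
from h import *
s=arm.sense();cam=wcam(s)
im=cv2.imread('pics/f1.png'); cv2.imwrite('pics/f2.png',cv2.resize(im[210:370,520:640],None,fx=5,fy=3.5,interpolation=2))
for x in (80,85,90,95,100): print(x,proj('wrist',pose([.5207,.1623,-.0077],0,[(x,35,53),(x,-35,53)]),cam).ravel())
E
```

```text
80 [565.7508 227.4874 536.4443 360.0019]
85 [576.9127 227.481  546.2716 359.9969]
90 [588.0748 227.4747 556.099  359.9919]
95 [599.2369 227.4683 565.9265 359.987 ]
100 [610.3992 227.4619 575.7541 359.982 ]
```

View pics/f2.png

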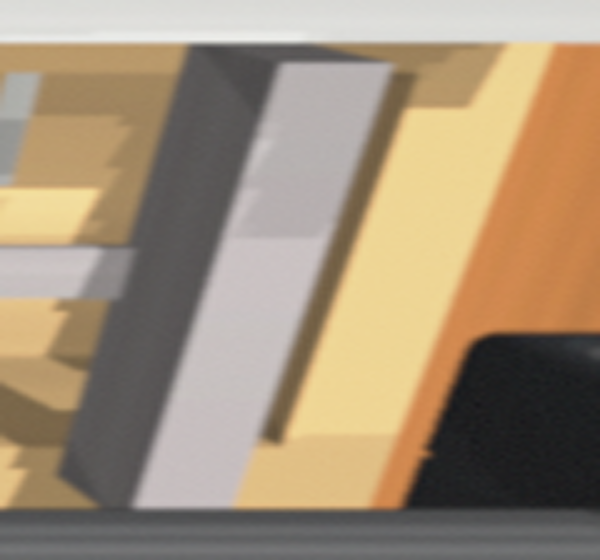

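```bash
python3 -m handwheel '[[0,0,4,0,0,0,0],[0,0,8,0,0,0,0],[0,0,12,0,0,0,0],[0,0,15,0,0,0,0],[0,0,18,0,0,0,0]]'; python3 -c "
from h import *
rel([.5627,.1619,.0546],-.0077); print(arm.sense()['ft_torque'])"
```

```text
clock: 9.35
ee_pos: [0.5087, 0.1617, 0.0546]
orientation: [[0.008, 1.0, -0.0], [1.0, -0.008, 0.001], [0.001, -0.0, -1.0]]
wrist_force: [-0.3, 1.0, 0.8]
width: 0.012
t 9.35 pos [0.5087 0.1617 0.0546] F [-0.3473  0.9978  0.8485] w 0.01201692545353881
rel [ 0.6 54.   0. ] [-0.   -0.04 -0.01]
[-0.0871 -0.0171 -0.0373]
```

```bash
python3 -m handwheel '[[0,0,3,0,0,0,0],[0,0,6,0,0,0,0],[0,0,9,0,0,0,0],[0,0,12,0,0,0,0],[0,0,14,0,0,0,0]]'; python3 -c "
from h import *
rel([.5627,.1619,.0546],-.0077); print(arm.sense()['ft_torque'])"
```

```text
clock: 9.98
ee_pos: [0.5229, 0.1616, 0.0546]
orientation: [[0.008, 1.0, 0.0], [1.0, -0.008, 0.001], [0.001, 0.0, -1.0]]
wrist_force: [-0.6, 0.5, 0.6]
width: 0.0118
t 9.975 pos [0.5229 0.1616 0.0546] F [-0.6388  0.5366  0.6045] w 0.011804517122176375
rel [ 0.6 39.8  0. ] [ 0.   -0.04 -0.01]
[-0.0737  0.0538  0.005 ]
```

Sliding freely so far. Now into the ramp region with small steps.

```bash
python3 -m handwheel '[[0,0,2,0,0,0,0],[0,0,4,0,0,0,0],[0,0,6,0,0,0,0],[0,0,8,0,0,0,0],[0,0,10,0,0,0,0]]'; python3 -c "
from h import *
rel([.5627,.1619,.0546],-.0077); print(arm.sense()['ft_torque'])"
```

```text
clock: 10.6
ee_pos: [0.5328, 0.1615, 0.0547]
orientation: [[0.008, 1.0, -0.001], [1.0, -0.008, 0.001], [0.001, -0.001, -1.0]]
wrist_force: [-2.3, -0.1, 4.0]
width: 0.0116
t 10.6 pos [0.5328 0.1615 0.0547] F [-2.3288 -0.0888  4.0006] w 0.011570580579699037
rel [ 0.6 29.9  0.1] [-0.03 -0.04 -0.01]
[-0.0543  0.4369 -0.0082]
```

```bash
python3 -m handwheel '[[0,0,1.2,0,0,0,0],[0,0,2.4,0,0,0,0],[0,0,3.6,0,0,0,0],[0,0,4.8,0,0,0,0],[0,0,6,0,0,0,0]]'; python3 -c "
from h import *
rel([.5627,.1619,.0546],-.0077); print(arm.sense()['ft_torque'])"
```

```text
clock: 11.22
ee_pos: [0.5384, 0.1616, 0.0549]
orientation: [[0.008, 1.0, -0.002], [1.0, -0.008, 0.001], [0.001, -0.002, -1.0]]
wrist_force: [-4.8, 0.8, 7.5]
width: 0.0119
t 11.225 pos [0.5384 0.1616 0.0549] F [-4.7543  0.7555  7.4837] w 0.011899679961756142
rel [ 0.5 24.3  0.3] [-0.1  -0.04 -0.01]
[-0.0746  0.936  -0.0323]
```

```bash
python3 -m handwheel '[[0,0,1.5,0.2,-0.1,0,0],[0,0,3,0.2,-0.1,0,0],[0,0,4.5,0.2,-0.1,0,0],[0,0,6,0.2,-0.1,0,0],[0,0,7.5,0.2,-0.1,0,0]]'; python3 -c "
from h import *
rel([.5627,.1619,.0546],-.0077); print(arm.sense()['ft_torque'])"
```

```text
clock: 11.85
ee_pos: [0.5462, 0.1616, 0.0551]
orientation: [[0.008, 1.0, 0.0], [1.0, -0.008, 0.001], [0.001, 0.0, -1.0]]
wrist_force: [-2.1, -0.0, 5.9]
width: 0.0117
t 11.85 pos [0.5462 0.1616 0.0551] F [-2.0896 -0.0214  5.876 ] w 0.01173126240022201
rel [ 0.4 16.5  0.5] [ 0.03 -0.05 -0.  ]
[-0.0556  0.6996 -0.0349]
```

```bash
python3 -m handwheel '[[0,0,1.2,0.1,-0.1,0,0],[0,0,2.4,0.1,-0.1,0,0],[0,0,3.6,0.1,-0.1,0,0],[0,0,4.8,0.1,-0.1,0,0],[0,0,6,0.1,-0.1,0,0]]'; python3 -c "
from h import *
rel([.5627,.1619,.0546],-.0077); print(arm.sense()['ft_torque'])"
```

```text
clock: 12.48
ee_pos: [0.5522, 0.1616, 0.0551]
orientation: [[0.008, 1.0, 0.002], [1.0, -0.008, 0.001], [0.001, 0.002, -1.0]]
wrist_force: [-2.2, 0.7, 5.6]
width: 0.0116
t 12.475 pos [0.5522 0.1616 0.0551] F [-2.1992  0.7426  5.5722] w 0.011590767254575795
rel [ 0.4 10.4  0.5] [ 0.12 -0.05 -0.  ]
[-0.0289  0.6393 -0.0455]
```

```bash
python3 -m handwheel '[[0,0,1,0,0.1,0,0],[0,0,2,0,0.1,0,0],[0,0,3,0,0.1,0,0],[0,0,4,0,0.1,0,0],[0,0,4,0,0.1,0,0]]'; python3 -c "
from h import *
rel([.5627,.1619,.0546],-.0077); print(arm.sense()['ft_torque'])"
```

```text
clock: 13.1
ee_pos: [0.5565, 0.1615, 0.0551]
orientation: [[0.008, 1.0, 0.001], [1.0, -0.008, 0.001], [0.001, 0.001, -1.0]]
wrist_force: [-0.7, 1.0, 4.1]
width: 0.0115
t 13.1 pos [0.5565 0.1615 0.0551] F [-0.7122  0.9643  4.0746] w 0.011529701051987015
rel [0.4 6.2 0.5] [ 0.05 -0.05 -0.01]
[-0.0631  0.4125 -0.0197]
```

```bash
python3 -m handwheel '[[0,0,0.7,0,0,0,0],[0,0,1.4,0,0,0,0],[0,0,2,0,0,0,0],[0,0,2,0,0,0,0],[0,0,2,0,0,0,0]]'; python3 -c "
from h import *
rel([.5627,.1619,.0546],-.0077); print(arm.sense()['ft_torque'])"
```

```text
clock: 13.72
ee_pos: [0.5586, 0.1615, 0.0552]
orientation: [[0.008, 1.0, 0.001], [1.0, -0.008, 0.001], [0.001, 0.001, -1.0]]
wrist_force: [-1.2, 0.7, 3.9]
width: 0.0119
t 13.725 pos [0.5586 0.1615 0.0552] F [-1.2343  0.709   3.9033] w 0.01185334344120642
rel [0.4 4.1 0.6] [ 0.06 -0.05 -0.  ]
[ 0.0207  0.4273 -0.0364]
```

```bash
python3 -m handwheel '[[0,0,0.5,0,0,0,0],[0,0,1,0,0,0,0],[0,0,1.2,0,0,0,0],[0,0,1.2,0,0,0,0],[0,0,1.2,0,0,0,0]]'; python3 -c "
from h import *
rel([.5627,.1619,.0546],-.0077); print(arm.sense()['ft_torque'])"
```

```text
clock: 14.35
ee_pos: [0.5598, 0.1615, 0.0552]
orientation: [[0.008, 1.0, 0.001], [1.0, -0.008, 0.001], [0.001, 0.001, -1.0]]
wrist_force: [-2.0, -0.2, 3.5]
width: 0.0117
t 14.35 pos [0.5598 0.1615 0.0552] F [-1.9909 -0.2258  3.4879] w 0.011704924914904356
rel [0.4 2.9 0.6] [ 0.06 -0.05 -0.01]
[-0.0064  0.3967 -0.0529]
```

```bash
python3 -m handwheel '[[0,0,0.5,0,0,0,0],[0,0,1,0,0,0,0],[0,0,1.2,0,0,0,0],[0,0,1.2,0,0,0,0],[0,0,1.2,0,0,0,0]]'; python3 -c "
from h import *
rel([.5627,.1619,.0546],-.0077); print(arm.sense()['ft_torque'])"
```

```text
clock: 14.98
ee_pos: [0.561, 0.1615, 0.0551]
orientation: [[0.008, 1.0, 0.001], [1.0, -0.008, 0.001], [0.001, 0.001, -1.0]]
wrist_force: [0.3, -0.2, -1.0]
width: 0.0119
t 14.975 pos [0.561  0.1615 0.0551] F [ 0.3395 -0.237  -1.0076] w 0.01185056237318805
rel [0.4 1.7 0.5] [ 0.06 -0.05 -0.01]
[-0.0264 -0.0732  0.0078]
```

The force fell to zero at x≈0.561, which is the click. I'll advance gently to feel the end wall.

```bash
python3 -m handwheel '[[0,0,0.4,0,0,0,0],[0,0,0.8,0,0,0,0],[0,0,1,0,0,0,0],[0,0,1,0,0,0,0],[0,0,1,0,0,0,0]]'; python3 -c "
from h import *
rel([.5627,.1619,.0546],-.0077); print(arm.sense()['ft_torque'])
cv2.imwrite('pics/g1.png',grab_frame('wrist'))
im=grab_frame('side')[270:420,220:420]; cv2.imwrite('pics/g1s.png',cv2.resize(im,None,fx=4,fy=4,interpolation=2))"
```

```text
clock: 15.6
ee_pos: [0.5616, 0.1615, 0.055]
orientation: [[0.008, 1.0, 0.0], [1.0, -0.008, 0.001], [0.001, 0.0, -1.0]]
wrist_force: [-2.5, -0.2, -0.6]
width: 0.0116
t 15.6 pos [0.5616 0.1615 0.055 ] F [-2.5499 -0.2029 -0.6174] w 0.011590482434149741
rel [0.4 1.1 0.4] [ 0.02 -0.04 -0.  ]
[-0.0281  0.2288 -0.0134]
```

View pics/g1.png

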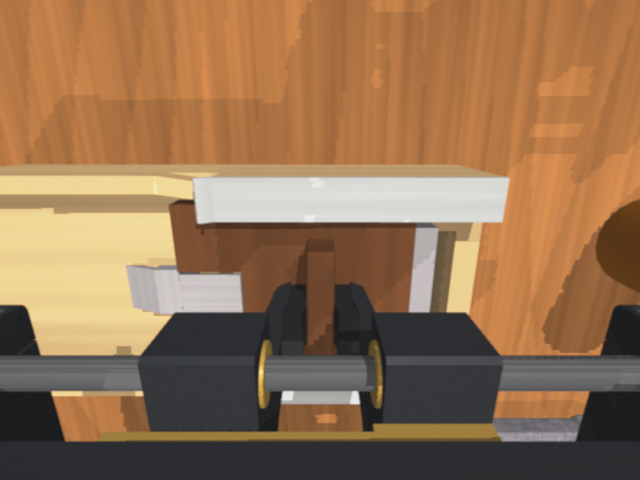

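View pics/g1s.png

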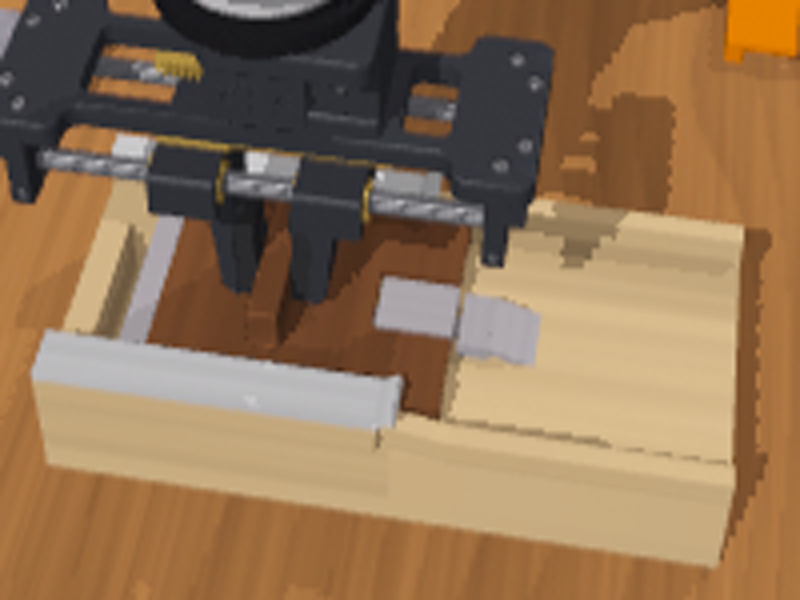

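End wall felt at 2.5 N; the tab sits behind the ledge at wrist pixel (210,291). Releasing with a partial opening, then lifting straight up.

```bash
python3 -m handwheel '[[0,0,-0.3,0,0,0,0],[0,0,-0.3,0,0,0,0],[0.35,0,-0.3,0,0,0,0],[0.35,0,-0.3,0,0,0,0],[0.35,0,-0.3,0,0,0,0]]'; python3 -m handwheel '[[0.35,0,0,0,0,0,0],[0.35,0,0,0,0,0,0],[0.35,0,0,-10,0,0,0],[0.35,0,0,-30,0,0,0],[0.35,0,0,-60,0,0,0]]'
python3 -m handwheel '[[0.35,0,0,-50,0,0,0],[0.35,0,0,-100,0,0,0],[0.35,0,0,-100,0,0,0],[0.35,0,0,-100,0,0,0],[0.35,0,0,-100,0,0,0]]'
python3 -c "
from h import *
cv2.imwrite('pics/h1.png',grab_frame('wrist'))
im=grab_frame('side');cv2.imwrite('pics/h1f.png',im); cv2.imwrite('pics/h1s.png',cv2.resize(im[270:420,220:420],None,fx=4,fy=4,interpolation=2))"
```

```text
clock: 16.32
ee_pos: [0.5616, 0.1615, 0.0552]
orientation: [[0.008, 1.0, 0.001], [1.0, -0.008, 0.001], [0.001, 0.001, -1.0]]
wrist_force: [-0.3, 0.6, 0.3]
width: 0.0309
clock: 16.95
ee_pos: [0.5612, 0.1614, 0.1164]
orientation: [[0.008, 1.0, 0.0], [1.0, -0.008, 0.001], [0.001, 0.0, -1.0]]
wrist_force: [-0.8, 0.2, -0.4]
width: 0.0306
clock: 17.58
ee_pos: [0.5602, 0.1612, 0.2151]
orientation: [[0.008, 1.0, -0.003], [1.0, -0.008, 0.001], [0.001, -0.003, -1.0]]
wrist_force: [-0.6, -1.0, -0.3]
width: 0.0309
```

View pics/h1.png

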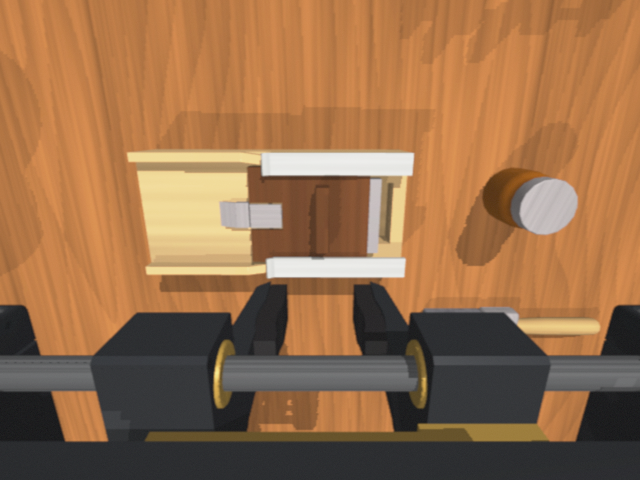

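View pics/h1s.png

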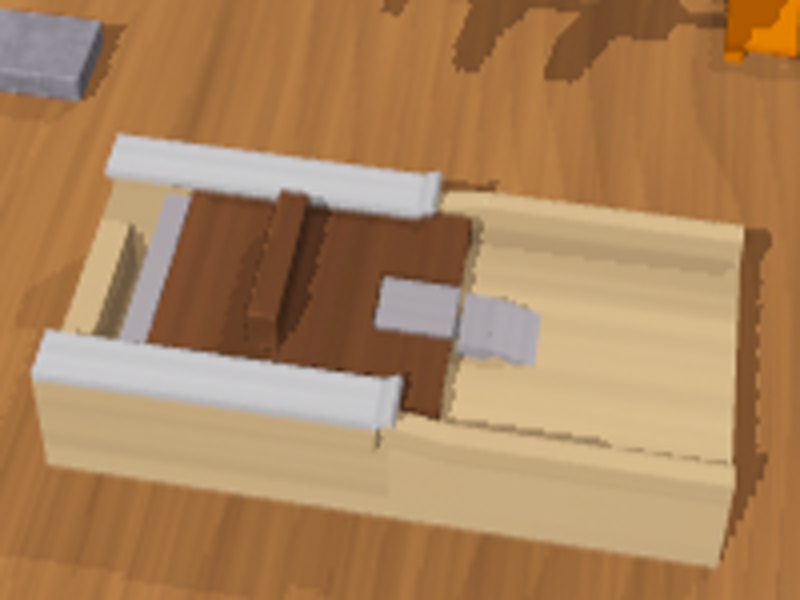

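View pics/h1f.png

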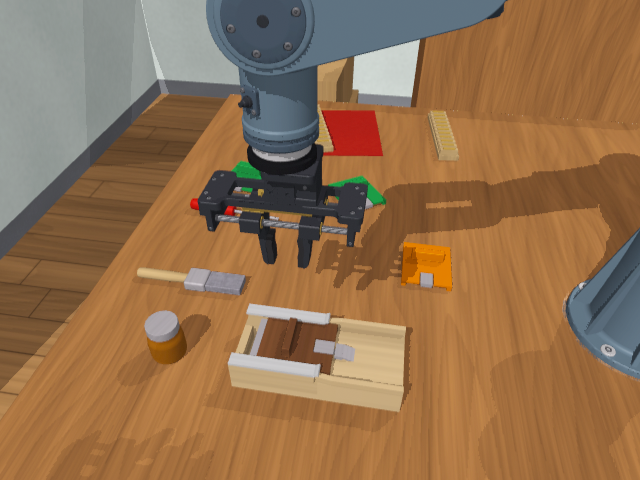

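The side view shows the cover home against the end wall (crop 170,270) with the tab flat in the plane of the plate (420,305), just clear of the ledge (500,330). The jar and the brush are where they were, and the gripper touches nothing.

```bash
python3 -c "
from h import *
s=arm.sense(); print(s['clock'],np.abs(s['dq']).max(),s['wrist_force']); print(arm.hand_in())"
```

```text
17.675 0.005506915264286794 [ 0.4088 -0.5913  0.4512]
the job is handed in; nothing more can be done
None
```

The case is closed: I laid the dark cover on the landing, slid it under the rail lips until the tab clicked, released it, and handed the job in at 17.7 s.

- **Slide:** the push force was about 5 N on the ramp at the readings I took. It fell to zero at x ≈ 0.561 (the click), then rose to 2.5 N at the end wall about 1 mm further on. Force is read only at the end of each short move, so peaks in between were not seen, but the last millimetres went in steps of about 1 mm.
- **Final pictures:** the cover sits against the end wall with the tab flat and just past the ledge. The jar and brush are where they were. The screwdriver is partly hidden by the gripper in the last picture, but the arm never worked near it. I did not touch the green and orange look-alikes.
- **Checks that disagreed or were skipped:** the rail lips appeared to start about 5 mm nearer the landing than I had worked out from the case dimensions, probably their flared lead-in. I allowed for that when laying the cover down. I did not tug the cover back to test the latch.

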